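Refit the dial of the desk lamp and hold it pressed

ROBOT

A 6-joint arm with a two-finger parallel gripper is mounted at the origin on the work surface. World frame = base frame: x ahead of the robot, y to its left, z up, the work surface at z = 0. Lengths are in mm, angles in rad, forces in N, time in s.
With the tool pointing down it reaches from about 350 to 775 mm from the base axis. Payload 7.3 kg.
Tool frame: the origin (TCP) lies between the finger pads; the fingertips stand 14 mm ahead of it and the grasp point (between the pads) lies 5 mm behind it; z points along the fingers, y is the line along which they close (so a half turn about z gives the same grasp; the last joint's range is limited). The gripper opens to 92 mm and grips with 3 to 60 N. Pads are 19 mm wide; open, the fingers measure 130 mm over their backs; the gripper's body (75 mm by 190 mm) begins 47 mm behind the grasp point.
Start: joints at [-1.398, 0.342, 1.524, -0, 1.275, -0.146], TCP at [164.572, -498.558, 240.741] pointing down, gripper open.
Joint ranges: [-2.53, 2.53], [-0.77, 2.02], [0.04, 2.7], [-1, 4.14], [0.28, 2.66], [-3.11, 3.11]. Speed limits (rad/s): [2.57, 2.57, 3.14, 3.14, 3.14, 3.14].

INTERFACE

Orientations are given as [roll, pitch, yaw] about the fixed x, y, z axes, in that order (R = Rz(yaw) Ry(pitch) Rx(roll)).
In Python, from plant import get_obs, cams, close_job gives the robot as it stands. The module is installed in compiled form; this text tells all that it offers.
- The arm moves only by the shell command python3 -m creep 'ROWS'. ROWS is JSON, a list of rows, each an object of numbers: "hand": the opening, from 0 (shut) to 1 (fully open); "tx", "ty", "tz": the shift along the tool's x, y, z in m; "spin": the turn about the tool's z in degrees. In form: [{"hand": .., "tx": .., "ty": .., "tz": .., "spin": ..}, ...]. A call has 1 to 5 rows; each row shifts and turns the commanded pose from where the row before left it, along the tool's axes as they then stand; what a row does not reach is not made up. A row lasts 1/8 s, in which the tool goes at most 62.5 mm and 10.7 degrees, less where a joint would pass 70% of its speed; a pose out of reach is approached as far as the arm can. A call is refused whole if a number of a shift passes 0.0625 or a number of a turn 10.7, either way. A call with a gripper value outside its range is refused whole. The fingers move at their own pace and stop on an object; the grip force is fixed at half the most. Time passes only in rows, so rows that do not move let the fingers close. It gives the time, the measured TCP pose, the force, the opening and the grip force at its end, in the units of the state.
- get_obs(): the state, without advancing time (a new reading comes with each control period).
- cams.capture(name): name is "side" or "top"; returns a dict with "color" (400x640x3 uint8, red, green, blue), "K" (3x3 intrinsics, pixels), "R" (3x3) and "t" (3): a world point X has camera coordinates R X + t. Camera axes: x right, y down, z forward; pixel columns grow to the right and rows downward; lengths in mm; the calibration is good to about 2 mm. A picture is of the moment at which its call begins. There is no depth.
- close_job(): hands the job in; it is judged then, once.
The state is a dict: "time": time; "joint_positions": joint angles; "dq": joint speeds; "tau": joint torques, N m; "tool_pos": TCP position; "tcp_rot": TCP orientation; "contact_force": force on the tool from outside, world axes, zero at the start; "moment": the same for the moment, N m; "grip_width": finger opening in mm; "finger_force": force on a finger pad.
Only numpy, scipy, OpenCV 4.12 (cv2) and the standard library are available. Lean on these libraries where they do the work, as an engineer would, in place of code of your own. Each camera call takes 0.05 s, during which the arm holds its last target. There are 200 camera calls.

TASK

Lift the orange dust cap off the desk lamp's dial socket and set it, knob up, in the middle of the terracotta dish and let go of it. Then take the dial from its wooden stand, turn it until its splines mesh with the plus-shaped socket, slide it fully home against the spring contact, and finish still gripping it and pressing it down, so that the lamp stays switched on. Leave the other things on the table where they are.

Things in the scene. Friction and masses are not known exactly. Their poses are not given: they have to be found in the camera images.
- lamp: Desk lamp, fixed: low aluminium base 38 mm high, 110 mm wide (its x) and about 255 mm long (its y), origin at table level straight under the dial socket, which is near the base's -y end. The slim post stands at the +y end (150 mm from the socket axis), leans away to +y and carries the light bar beyond, 360 mm up.
- socket (a point): Centre of the dial socket's mouth, at the top of the grey collar (43 mm across, 14 mm above the lamp base, 52 mm above the table); axes as the lamp's, z up. Plus-shaped hole: two crossing slots 8 mm wide, 32 mm long, along the lamp's x and y, 30 mm deep; hidden by the cap at first.
- contact (a joint): Copper spring pin in the middle of the socket: 0 when free (top 19 mm below the mouth), grows to 0.0055 m as the stem presses it down (the stem meets it 5 mm before home); 2 N to start it, 8 N at 5 mm. It lifts the dial again when no one presses.
- cap: Loose orange dust cap, 40 g, over the socket collar, free to slide about 2 mm. Round, 54 mm across, a skirt 11 mm deep under a 4 mm roof and on it a round knob 18 mm across and 22 mm tall. Origin: centre of the skirt's lower edge; roof top at z = 15 mm, knob top at z = 37 mm. On the collar the origin is 11 mm below the mouth.
- dish_in (a point): Centre of the inner floor of the terracotta cap dish (fixed, 92 mm across at its foot): floor 4 mm above the table, 68 mm across inside, rim 12 mm above the table. z up.
- stand: Fixed wooden block 80 x 80 x 36 mm, origin under its centre, with a round hole 35 mm across and 28 mm deep in which the dial's stem hangs loosely, its flange on the block's top.
- dial: Loose lamp dial, 80 g, upright in the stand at any yaw. Origin: stem tip, z up. Plus-shaped stem, z 0 to 24 mm: two crossing splines 28 mm long, 6 mm thick, along its x and y, foot rounded (any quarter turn fits). Round flange 44 mm across, z 24 to 30. Steel grip bar 42 mm long (x), 16 wide (y), z 30 to 54, red line on top. Home: flange on the collar, origin 24 mm below the mouth.
- remote: Black remote control 45 x 170 x 18 mm, origin under its centre. Bystander.
- timer: Red round timer 64 mm across, 34 mm high, origin under its centre. Bystander.
- mug: Blue mug 80 mm across, 92 mm high, origin under its centre. Bystander.
- glue: Closed jar of puzzle glue, 52 mm across, 120 mm high, origin under its centre. Bystander.
- glasses: Spectacles with black frame, 125 mm wide (y), 140 mm long (x), 40 mm high, origin under the bridge. Bystander.
- tray: Small blue open tray 110 x 150 x 25 mm, origin under its centre. Bystander.
There are look-alikes about, which are no part of the job. Leave any purple look-alike of the cap alone. Leave any green look-alike of the dial alone.

How it is judged (in metres and radians):
On the way, in this order (a step that is already met when the one before it is completed fails the run):
1. the dust cap stands knob up in the dish, released, while the dial is not yet in the socket (horizontal distance between cap and dish_in below 0.009 m and z of cap in the frame of dish_in between -0.004 and 0.004 m and angle between cap's own z axis and vertical below 0.12 rad and contact force between the fingers and cap below 0.1 N), for 0.3 s.
2. the splines mesh: the gripped dial's stem is at least 8 mm inside the socket (z of dial in the frame of socket below -0.008 m and horizontal distance between dial and socket below 0.004 m and contact force between the fingers and dial above 1 N), for 0.05 s.
At the end, for the whole second after the job is handed in: Cap knob up on the dish floor, within 9 mm of its centre, released; dial gripped, upright (0.06 rad), within 3 mm of the socket axis, home to 1.8 mm, spring contact at least 3.5 mm down, dial pressing on the lamp with at least 4 N (all of step 1 and z of dial in the frame of socket below -0.0222 m and horizontal distance between dial and socket below 0.003 m and angle between the z axis of dial and the z axis of socket, either way round below 0.06 rad and value of joint contact above 0.0035 m and contact force between dial and lamp above 4 N and contact force between the fingers and dial above 2 N and linear speed of dial below 0.02 m/s); the arm keeps its last pose, push and grip.
It fails at once if one of the other things (remote, timer, mug, glue jar, glasses, tray) was pushed more than 20 mm (distance of any of remote, timer, mug, glue, glasses, tray from where it was at the start of the episode above 0.02 m).
It also fails if it takes over 54 s, if anything falls off the work surface, if the arm or the gripper's body presses on something with over 40 N, if the wrist force passes 120 N, or if a joint passes its speed limit or range.

## Working session

There is one attempt and no reset: what is moved stays moved. The work goes in short steps, Python scripts to look and compute and a shell command to move; the robot and the scene stay as the last step left them, time stands still between calls to the robot, and variables do not carry over. Pictures are saved under pics/ and viewed, at most 10 in all, crops included, and the job is handed in when it is done.

```bash
mkdir -p pics; cat > h.py <<'E'
import numpy as np, cv2
from plant import get_obs, cams, close_job
def cap(n,f=None):
    c=cams.capture(n)
    if f: cv2.imwrite('pics/'+f,c['color'][:,:,::-1])
    return c
def ray(c,u,v,z):
    R,t=np.array(c['R']),np.array(c['t']); C=-R.T@t
    d=R.T@np.linalg.inv(c['K'])@np.array([u,v,1.]); return C+d*(z-C[2])/d[2]
def proj(c,X):
    p=np.array(c['K'])@(np.array(c['R'])@np.array(X)+np.array(c['t'])); return p[:2]/p[2]
E
python3 - <<'E'
from h import *
for n in('top','side'):
    c=cap(n,n+'0.png'); R=np.array(c['R']);print(n,-R.T@c['t'],R[2])
print(get_obs())
E
```

```text
top [ 344.40350737  -42.82320136 1392.05889338] [ 0.13810716 -0.01055975 -0.990361  ]
side [-112.98804929  721.27975731  645.37376468] [ 0.56136973 -0.66000221 -0.49926056]
{'time': 0.1, 'joint_positions': array([-1.39800713e+00,  3.42622119e-01,  1.52491067e+00, -2.97829478e-05,
        1.27541838e+00, -1.46032709e-01]), 'dq': array([ 0.00019199, -0.00047689, -0.00344791, -0.000383  ,  0.00054793,
       -0.00066246]), 'tau': array([ 1.54604379e-03, -4.32004488e+01, -2.44694155e+01,  7.18600536e-02,
        5.26015169e-02, -5.27186035e-05]), 'tool_pos': array([ 164.4964925 , -498.19873982,  240.13428558]), 'tcp_rot': array([-3.14024446e+00, -1.69504822e-04,  3.18830483e-01]), 'contact_force': array([ 0.29461149, -0.61785863, -0.63097241]), 'moment': array([-0.02271247,  0.0205528 , -0.01987785]), 'finger_force': 0.0, 'grip_width': 91.7974733029962}
```

View pics/top0.png

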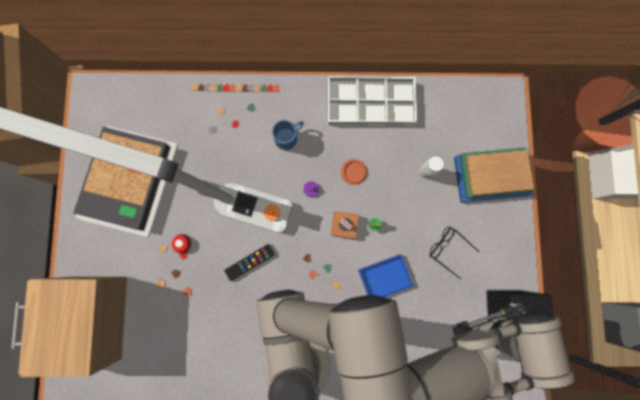

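View pics/side0.png

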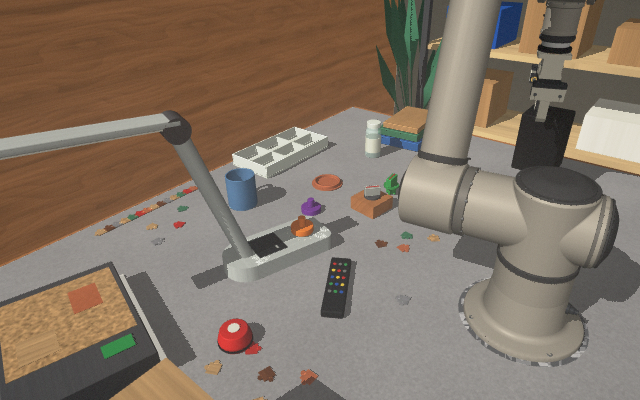

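The top view shows the orange cap on the lamp at (272,212), the terracotta dish at (353,171) and the dial with its steel bar on the wooden stand at (346,224). The look-alikes are the purple cap at (312,189) and the green dial at (375,224), both to be left alone. The side view agrees: cap (302,227), dish (327,182), dial (372,192). I'll confirm with an enlarged crop and measure.

```bash
cat > m.py <<'E'
from h import *
t=cap('top');s=cap('side')
def blobs(c,lo,hi,box,name):
    hsv=cv2.cvtColor(c['color'],cv2.COLOR_RGB2HSV); m=cv2.inRange(hsv,np.array(lo),np.array(hi))
    k=np.zeros_like(m);x0,y0,x1,y1=box;k[y0:y1,x0:x1]=255;m&=k
    n,l,st,ce=cv2.connectedComponentsWithStats(m)
    for i in range(1,n):
        if st[i,4]>12: print(name,st[i],ce[i].round(1))
    return m
blobs(t,(4,170,90),(16,255,255),(255,195,290,230),'cap top')
blobs(s,(4,170,60),(16,255,255),(280,205,325,245),'cap side')
blobs(t,(0,100,60),(14,255,255),(330,150,375,190),'dish top')
blobs(s,(0,100,60),(14,255,255),(305,170,350,195),'dish side')
blobs(t,(3,90,50),(20,255,255),(325,205,365,245),'stand top')
A=cv2.resize(t['color'][145:255,215:395],None,fx=4.4,fy=4.4,interpolation=2)
cv2.imwrite('pics/crop_top.png',A[:,:,::-1])
A=cv2.resize(s['color'][160:280,220:400],None,fx=4.4,fy=4.4,interpolation=2)
cv2.imwrite('pics/crop_side.png',A[:,:,::-1])
E
python3 m.py
```

```text
cap top [265 205  14  14 144] [271.4 212. ]
cap side [296 225  17  11  94] [303.1 230.7]
dish top [341 159  26  26 517] [353.4 171.2]
dish side [312 174  30  17 391] [326.4 182.3]
stand top [332 212  26  26 458] [344.4 224.6]
```

View pics/crop_top.png

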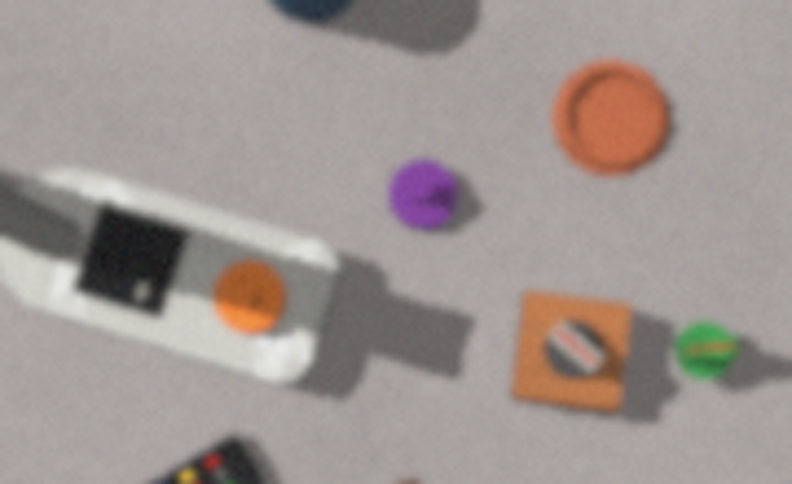

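View pics/crop_side.png

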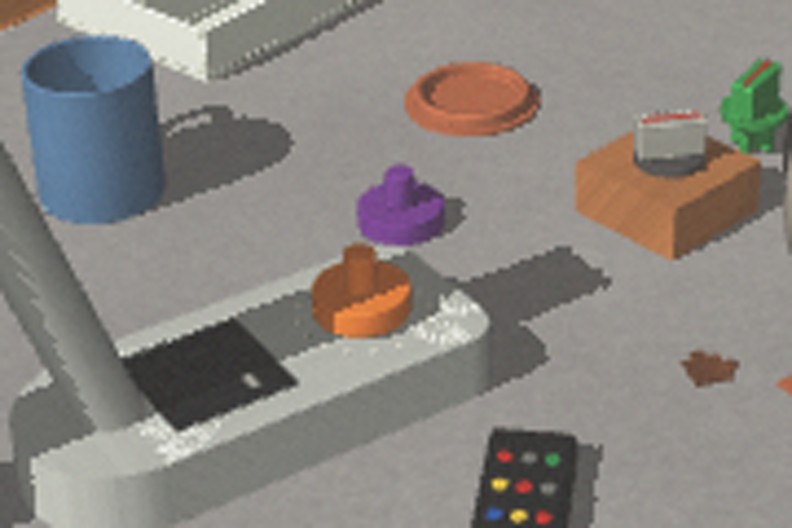

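The crops confirm the orange cap (over the collar, top pixel ~272,212) and the steel dial with its red line in the wooden stand (346,224). The purple cap and the green dial stand loose on the table.

```bash
cat > m2.py <<'E'
from h import *
t=cap('top');s=cap('side')
P=lambda n,a:print(n,np.round(a,2))
def mask(c,lo,hi,box):
    hsv=cv2.cvtColor(c['color'],cv2.COLOR_RGB2HSV); m=cv2.inRange(hsv,np.array(lo),np.array(hi))
    k=np.zeros_like(m);x0,y0,x1,y1=box;k[y0:y1,x0:x1]=255;return m&k
def cen(m):
    v,u=np.nonzero(m);return (u.min()+u.max())/2,(v.min()+v.max())/2,len(u)
m=mask(t,(3,140,60),(20,255,255),(255,195,290,230));a=cen(m);P('cap px',a);P('cap roof',ray(t,a[0],a[1],56))
P('cap knob side z78',ray(s,301.8,216.8,78));P('dish',ray(t,353.4,171.2,9));P('dish side',ray(s,326.4,182.0,9))
P('dial top',ray(t,346.1,223.6,66));P('dial side',ray(s,372.5,186.6,66))
P('barline',np.array([ray(t,215+557/4.4,145+325/4.4,66),ray(t,215+600/4.4,145+365/4.4,66)]))
# side bar top edge ends
P('barline side',np.array([ray(s,220+640/4.4,160+118/4.4,66),ray(s,220+703/4.4,160+115/4.4,66)]))
m=mask(t,(3,90,50),(20,255,255),(325,205,365,245));v,u=np.nonzero(m);hull=cv2.minAreaRect(np.c_[u,v].astype(np.float32));P('stand px',hull[0]);print(hull);P('stand',ray(t,*hull[0],36))
# lamp edges on z=38 : bright border lines, from crop
g=cv2.cvtColor(t['color'],cv2.COLOR_RGB2GRAY)
hsv=cv2.cvtColor(t['color'],cv2.COLOR_RGB2HSV)
for nm,off in(('up',-1),('low',1)):
    pts=[]
    d=np.array([79,24.])/np.hypot(79,24); nrm=np.array([-d[1],d[0]])*off
    for k in np.arange(-34,6,1.):
        b=np.array([271.6,212])+k*d
        r=np.arange(9,28,.25); q=b+r[:,None]*nrm
        val=cv2.remap(cv2.GaussianBlur(g,(3,3),0).astype(np.float32),q[None,:,0].astype(np.float32),q[None,:,1].astype(np.float32),1)[0]
        gr=np.gradient(val); i=np.argmin(gr); pts.append(q[i])
    pts=np.array(pts,np.float32); w=np.array([ray(t,*p,38)[:2] for p in pts],np.float32)
    vx,vy,x0,y0=cv2.fitLine(w,cv2.DIST_HUBER,0,.1,.01).ravel()
    res=(w-[x0,y0])@[-vy,vx]
    P(nm,[vx,vy,x0,y0,np.degrees(np.arctan2(-vx,vy))%180,np.median(abs(res))]);P('d0',(np.array([ray(t,271.6,212,56)[0],ray(t,271.6,212,56)[1]])-[x0,y0])@[-vy,vx])
E
python3 m2.py
```

```text
cap px [271. 212. 179.]
cap roof [486.91  87.76  56.  ]
cap knob side z78 [486.93  85.42  78.  ]
dish [ 632.72 -185.17    9.  ]
dish side [ 628.46 -178.83    9.  ]
dial top [ 449.55 -154.3    66.  ]
dial side [ 448.87 -152.83   66.  ]
barline [[ 464.72 -139.91   66.  ]
 [ 435.67 -171.06   66.  ]]
barline side [[ 462.98 -140.51   66.  ]
 [ 435.02 -166.64   66.  ]]
stand px [344.74 224.59]
((344.7384948730469, 224.59230041503906), (24.682910919189453, 24.558876037597656), 7.125016689300537)
stand [ 448.66 -152.33   36.  ]
up [2.8000e-01 9.6000e-01 5.5508e+02 1.1784e+02 1.6347e+02 7.1000e-01]
d0 56.23
low [2.9000e-01 9.6000e-01 4.4934e+02 1.4609e+02 1.6331e+02 7.7000e-01]
d0 -53.3
```

The positions agree in both views:
- **Cap:** about (487, 87).
- **Dial:** about (449.5, -153), bar yaw about 45°.
- **Lamp:** yaw about -16.6°; its edges are 110 mm apart, as specified.
- **Dish:** about (631, -183), to be refined later.

Now I'll move to above the cap.

```bash
cat > d.py <<'E'
import sys; from h import *
x,y,z,yaw=map(float,sys.argv[1:5]); o=get_obs(); p=o['tool_pos']; w=o['tcp_rot'][2]
dx,dy=x-p[0],y-p[1]
print('t',round(o['time'],2),'pos',p.round(1),'rpy',np.degrees(o['tcp_rot']).round(2),'F',o['contact_force'].round(1),'w',round(o['grip_width'],1),o['finger_force'].round(1) if hasattr(o['finger_force'],'round') else o['finger_force'])
print('tx %.1f ty %.1f tz %.1f mm spin %.1f'%(dx*np.cos(w)+dy*np.sin(w),dx*np.sin(w)-dy*np.cos(w),p[2]-z,np.degrees(w)-yaw))
E
python3 -m creep '[{"hand":1,"tx":0.0327,"ty":-0.0303,"tz":0,"spin":0},{"hand":1,"tx":0.0327,"ty":-0.0303,"tz":0,"spin":0},{"hand":1,"tx":0.0327,"ty":-0.0303,"tz":0,"spin":0},{"hand":1,"tx":0.0327,"ty":-0.0303,"tz":0,"spin":0},{"hand":1,"tx":0.0327,"ty":-0.0303,"tz":0,"spin":0}]' && python3 -m creep '[{"hand":0.6,"tx":0.0327,"ty":-0.0303,"tz":0,"spin":0},{"hand":0.6,"tx":0.0327,"ty":-0.0303,"tz":0,"spin":0},{"hand":0.6,"tx":0.0327,"ty":-0.0303,"tz":0,"spin":0},{"hand":0.6,"tx":0.0327,"ty":-0.0303,"tz":0,"spin":0},{"hand":0.6,"tx":0.0327,"ty":-0.0303,"tz":0,"spin":0}]' && python3 -m creep '[{"hand":0.6,"tx":0.0327,"ty":-0.0303,"tz":0,"spin":0},{"hand":0.6,"tx":0.0327,"ty":-0.0303,"tz":0,"spin":0},{"hand":0.6,"tx":0.0327,"ty":-0.0303,"tz":0,"spin":0},{"hand":0.6,"tx":0.0327,"ty":-0.0303,"tz":0,"spin":0},{"hand":0.6,"tx":0.0327,"ty":-0.0303,"tz":0,"spin":0}]' && python3 -m creep '[{"hand":0.6,"tx":0,"ty":0,"tz":0.01,"spin":-10},{"hand":0.6,"tx":0,"ty":0,"tz":0.01,"spin":-10},{"hand":0.6,"tx":0,"ty":0,"tz":0.01,"spin":-10},{"hand":0.6,"tx":0,"ty":0,"tz":0.01,"spin":-10},{"hand":0.6,"tx":0,"ty":0,"tz":0.01,"spin":-10}]' ; python3 -m creep '[{"hand":0.6,"tx":0,"ty":0,"tz":0.0,"spin":-5.1},{"hand":0.6,"tx":0,"ty":0,"tz":0.0,"spin":0}]'; python3 d.py 487 87 79 73.4
```

```text
time: 0.92
tool_pos: [272.8, -302.2, 240.8]
tcp_rot: [3.141, -0.0, 0.318]
contact_force: [0.2, -0.4, 1.3]
grip_width: 91.6
finger_force: 0.0
time: 1.55
tool_pos: [380.7, -107.0, 240.9]
tcp_rot: [3.141, -0.0, 0.319]
contact_force: [0.4, -0.2, -0.9]
grip_width: 55.4
finger_force: 0.0
time: 2.17
tool_pos: [488.5, 88.2, 240.7]
tcp_rot: [3.141, -0.0, 0.319]
contact_force: [-0.4, -0.5, -0.3]
grip_width: 55.0
finger_force: 0.0
time: 2.8
tool_pos: [487.9, 86.8, 190.3]
tcp_rot: [-3.142, 0.0, 1.197]
contact_force: [0.2, 0.0, 0.4]
grip_width: 54.8
finger_force: 0.0
time: 3.05
tool_pos: [487.9, 86.8, 190.6]
tcp_rot: [-3.141, 0.0, 1.28]
contact_force: [0.1, 0.4, 0.5]
grip_width: 54.9
finger_force: 0.0
t 3.05 pos [487.9  86.8 190.6] rpy [-1.7999e+02  1.0000e-02  7.3320e+01] F [0.1 0.4 0.5] w 54.9 0.0
tx -0.0 ty -0.9 tz 111.6 mm spin -0.1
```

```bash
python3 -m creep '[{"hand":0.6,"tx":0,"ty":0,"tz":0.03,"spin":0},{"hand":0.6,"tx":0,"ty":0,"tz":0.03,"spin":0},{"hand":0.6,"tx":0,"ty":0,"tz":0.03,"spin":0},{"hand":0.6,"tx":0,"ty":0,"tz":0.02,"spin":0},{"hand":0.6,"tx":0,"ty":0,"tz":0.006,"spin":0}]' && python3 -m creep '[{"hand":0,"tx":0,"ty":0,"tz":0,"spin":0},{"hand":0,"tx":0,"ty":0,"tz":0,"spin":0},{"hand":0,"tx":0,"ty":0,"tz":0,"spin":0},{"hand":0,"tx":0,"ty":0,"tz":0,"spin":0},{"hand":0,"tx":0,"ty":0,"tz":0,"spin":0}]'; python3 d.py 487 87 180 73.4
```

```text
time: 3.68
tool_pos: [487.4, 86.7, 73.8]
tcp_rot: [-3.14, 0.001, 1.279]
contact_force: [0.2, 0.3, 0.2]
grip_width: 54.8
finger_force: 0.0
time: 4.3
tool_pos: [488.2, 86.8, 75.1]
tcp_rot: [3.141, -0.0, 1.28]
contact_force: [-0.2, -0.1, 3.0]
grip_width: 17.1
finger_force: 30.0
t 4.3 pos [488.2  86.8  75.1] rpy [ 1.7994e+02 -1.0000e-02  7.3370e+01] F [-0.2 -0.1  3. ] w 17.1 30.000533759593964
tx -0.1 ty -1.2 tz -104.9 mm spin -0.0
```

```bash
python3 -m creep '[{"hand":0,"tx":0,"ty":0,"tz":-0.005,"spin":0},{"hand":0,"tx":0,"ty":0,"tz":-0.015,"spin":0},{"hand":0,"tx":0,"ty":0,"tz":-0.025,"spin":0},{"hand":0,"tx":0,"ty":0,"tz":-0.03,"spin":0},{"hand":0,"tx":0,"ty":0,"tz":-0.03,"spin":0}]' ; python3 d.py 632 -183 180 73.4
python3 - <<'E'
from h import *
s=cap('side'); cv2.imwrite('pics/s1.png',cv2.resize(s['color'][100:280,200:420],None,fx=3,fy=3,interpolation=2)[:,:,::-1])
# predicted dish outlines: compare the visible extremes of foot circle r46 z0 and rim
t=cap('top')
for nm,c in(('t',t),('s',s)):
  for X in((632,-183),(630,-181)):
    for r,z in((46,0),(42,12)):
      q=np.array([proj(c,[X[0]+r*np.cos(a),X[1]+r*np.sin(a),z]) for a in np.linspace(0,6.28,90)]);print(nm,X,r,z,q.min(0).round(1),q.max(0).round(1))
E
```

```text
time: 4.92
tool_pos: [487.5, 86.9, 181.6]
tcp_rot: [-3.141, -0.0, 1.28]
contact_force: [0.3, -0.2, -0.9]
grip_width: 17.2
finger_force: 30.0
t 4.92 pos [487.5  86.9 181.6] rpy [-179.99   -0.     73.37] F [ 0.3 -0.2 -0.9] w 17.2 29.9999338388443
tx -217.2 ty 215.7 tz 1.6 mm spin -0.0
t (632, -183) 46 0 [339.1 158.8] [365.9 185.2]
t (632, -183) 42 12 [340.5 159.1] [365.2 183.4]
t (630, -181) 46 0 [338.5 159.4] [365.3 185.8]
t (630, -181) 42 12 [339.9 159.7] [364.6 184. ]
s (632, -183) 46 0 [311.1 176.6] [341.7 191.4]
s (632, -183) 42 12 [312.3 173.7] [340.4 187.1]
s (630, -181) 46 0 [311.2 177. ] [341.9 191.9]
s (630, -181) 42 12 [312.4 174.2] [340.5 187.6]
```

View pics/s1.png

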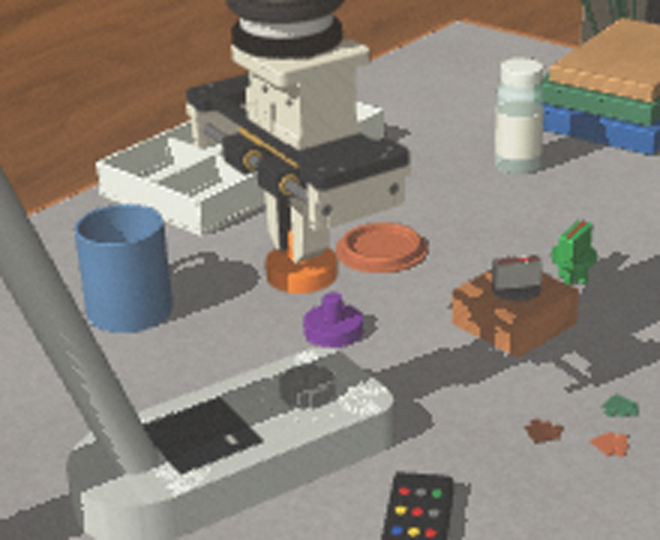

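The cap is held upright (around (302,268) in the crop), and the grey collar is now uncovered at (307,383) in the crop. Next, the dish.

```bash
python3 -m creep '[{"hand":0,"tx":-0.015,"ty":0.015,"tz":0,"spin":0},{"hand":0,"tx":-0.03,"ty":0.03,"tz":0,"spin":0},{"hand":0,"tx":-0.03,"ty":0.03,"tz":0,"spin":0},{"hand":0,"tx":-0.03,"ty":0.03,"tz":0,"spin":0},{"hand":0,"tx":-0.03,"ty":0.03,"tz":0,"spin":0}]' && python3 -m creep '[{"hand":0,"tx":-0.03,"ty":0.03,"tz":0,"spin":0},{"hand":0,"tx":-0.03,"ty":0.03,"tz":0,"spin":0},{"hand":0,"tx":-0.0235,"ty":0.0215,"tz":0.03,"spin":0},{"hand":0,"tx":0,"ty":0,"tz":0.04,"spin":0},{"hand":0,"tx":0,"ty":0,"tz":0.02,"spin":0}]'; python3 d.py 632.5 -184 40 73.4
cat > m3.py <<'E'
from h import *
o=get_obs();p=o['tool_pos']
for n in('top','side'):
    c=cap(n); hsv=cv2.cvtColor(c['color'],cv2.COLOR_RGB2HSV); m=cv2.inRange(hsv,np.array((7,200,60)),np.array((18,255,255)))
    q=proj(c,[p[0],p[1],p[2]-26]); print(n,'pred cap px',q.round(1))
    x,y=map(int,q); k=np.zeros_like(m);k[max(0,y-14):y+14,x-14:x+14]=255;m&=k
    v,u=np.nonzero(m)
    if len(u): print((u.min()+u.max())/2,(v.min()+v.max())/2,len(u))
    A=c['color'][y-45:y+45,x-60:x+60]; cv2.imwrite('pics/m3%s.png'%n,cv2.resize(A,None,fx=4,fy=4,interpolation=2)[:,:,::-1])
a,b=[cv2.imread('pics/m3%s.png'%n) for n in('top','side')]
cv2.imwrite('pics/m3.png',cv2.resize(np.vstack([a,b]),None,fx=.83,fy=.83))
E
python3 m3.py
```

```text
time: 5.65
tool_pos: [578.5, -82.2, 179.2]
tcp_rot: [-3.14, -0.0, 1.281]
contact_force: [0.5, -0.1, -0.7]
grip_width: 17.0
finger_force: 30.0
time: 6.28
tool_pos: [631.0, -184.4, 86.3]
tcp_rot: [-3.136, -0.001, 1.279]
contact_force: [-0.9, 0.3, 0.1]
grip_width: 16.9
finger_force: 30.0
t 6.28 pos [ 631.  -184.4   86.3] rpy [-1.7968e+02 -4.0000e-02  7.3310e+01] F [-0.9  0.3  0.1] w 16.9 29.99985247850418
tx 0.8 ty 1.3 tz 46.3 mm spin -0.1
top pred cap px [354.7 168.5]
side pred cap px [326.7 165.7]
```

View pics/m3.png

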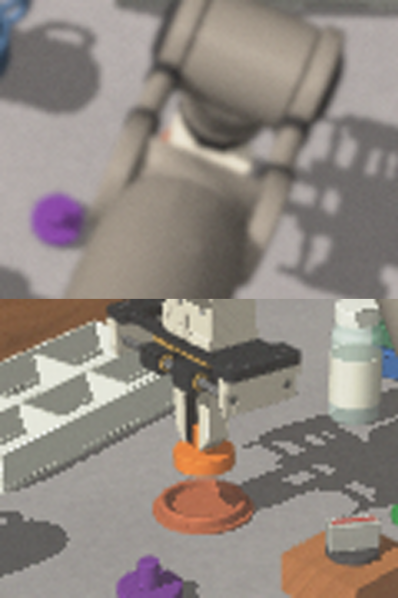

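Side view: the cap hangs upright, centred on the dish in image x (both about column 204 of the crop). The top view is blocked by the arm. I'll lower it.

```bash
python3 -m creep '[{"hand":0,"tx":0.001,"ty":0.001,"tz":0.02,"spin":0},{"hand":0,"tx":0,"ty":0,"tz":0.015,"spin":0},{"hand":0,"tx":0,"ty":0,"tz":0.007,"spin":0},{"hand":0,"tx":0,"ty":0,"tz":0.003,"spin":0},{"hand":0,"tx":0,"ty":0,"tz":0.001,"spin":0}]' && python3 -m creep '[{"hand":0,"tx":0,"ty":0,"tz":0.001,"spin":0},{"hand":0,"tx":0,"ty":0,"tz":0.0005,"spin":0}]'; python3 d.py 632.5 -184 38 73.4
```

```text
time: 7.0
tool_pos: [634.3, -184.0, 44.0]
tcp_rot: [3.141, 0.0, 1.28]
contact_force: [0.4, 0.6, -0.3]
grip_width: 17.2
finger_force: 30.0
time: 7.25
tool_pos: [634.2, -184.0, 42.6]
tcp_rot: [3.141, 0.0, 1.28]
contact_force: [0.2, 0.4, -0.4]
grip_width: 17.1
finger_force: 30.0
t 7.25 pos [ 634.2 -184.    42.6] rpy [1.7996e+02 1.0000e-02 7.3360e+01] F [ 0.2  0.4 -0.4] w 17.1 29.999788999557495
tx -0.5 ty -1.6 tz 4.6 mm spin -0.0
```

```bash
python3 -m creep '[{"hand":0,"tx":0,"ty":-0.0012,"tz":0.002,"spin":0},{"hand":0,"tx":0,"ty":0,"tz":0.001,"spin":0},{"hand":0,"tx":0,"ty":0,"tz":0.001,"spin":0},{"hand":0,"tx":0,"ty":0,"tz":0,"spin":0}]'; python3 d.py 632.5 -184 38 73.4
```

```text
time: 7.75
tool_pos: [632.9, -183.6, 38.2]
tcp_rot: [3.142, 0.0, 1.28]
contact_force: [0.4, -0.2, -0.9]
grip_width: 17.2
finger_force: 30.0
t 7.75 pos [ 632.9 -183.6   38.2] rpy [180.     0.    73.37] F [ 0.4 -0.2 -0.9] w 17.2 29.999893605709076
tx -0.5 ty -0.3 tz 0.2 mm spin -0.0
```

```bash
python3 -m creep '[{"hand":0,"tx":0,"ty":0,"tz":0.0007,"spin":0},{"hand":0,"tx":0,"ty":0,"tz":0,"spin":0}]'; python3 -m creep '[{"hand":0,"tx":0,"ty":0,"tz":0.0007,"spin":0},{"hand":0,"tx":0,"ty":0,"tz":0,"spin":0}]'
```

```text
time: 8.0
tool_pos: [633.0, -183.6, 38.1]
tcp_rot: [3.141, 0.0, 1.281]
contact_force: [-1.7, 1.2, 5.4]
grip_width: 16.9
finger_force: 30.0
time: 8.25
tool_pos: [633.0, -183.6, 38.1]
tcp_rot: [3.141, 0.0, 1.28]
contact_force: [-3.7, 1.3, 9.4]
grip_width: 17.1
finger_force: 30.0
```

The cap touches the floor with 9 N. Release and rise.

```bash
python3 -m creep '[{"hand":0.5,"tx":0,"ty":0,"tz":0,"spin":0},{"hand":0.5,"tx":0,"ty":0,"tz":0,"spin":0},{"hand":0.5,"tx":0,"ty":0,"tz":0,"spin":0},{"hand":0.5,"tx":0,"ty":0,"tz":-0.02,"spin":0},{"hand":0.5,"tx":0,"ty":0,"tz":-0.05,"spin":0}]'; python3 -m creep '[{"hand":0.5,"tx":0,"ty":0,"tz":-0.06,"spin":0},{"hand":0.5,"tx":0,"ty":0,"tz":0,"spin":9.5},{"hand":0.5,"tx":0,"ty":0,"tz":0,"spin":9.5},{"hand":0.5,"tx":0,"ty":0,"tz":0,"spin":9.4},{"hand":0.5,"tx":0,"ty":0,"tz":0,"spin":0}]'; python3 d.py 449.2 -153.5 120 45
```

```text
time: 8.88
tool_pos: [631.2, -182.9, 104.5]
tcp_rot: [-3.135, -0.001, 1.28]
contact_force: [1.0, 0.8, 0.2]
grip_width: 45.6
finger_force: 0.0
time: 9.5
tool_pos: [632.9, -183.6, 166.6]
tcp_rot: [-3.141, 0.0, 0.786]
contact_force: [0.5, -0.1, 0.7]
grip_width: 45.9
finger_force: 0.0
t 9.5 pos [ 632.9 -183.6  166.6] rpy [-1.7999e+02  1.0000e-02  4.5050e+01] F [ 0.5 -0.1  0.7] w 45.9 0.0
tx -108.5 ty -151.2 tz 46.6 mm spin 0.0
```

```bash
python3 -m creep '[{"hand":0.5,"tx":-0.027,"ty":-0.038,"tz":0,"spin":0},{"hand":0.5,"tx":-0.027,"ty":-0.038,"tz":0,"spin":0},{"hand":0.5,"tx":-0.027,"ty":-0.038,"tz":0,"spin":0},{"hand":0.5,"tx":-0.0275,"ty":-0.037,"tz":0,"spin":0},{"hand":0.5,"tx":0,"ty":0,"tz":0.03,"spin":0}]'; python3 d.py 449.2 -153.5 59 45
python3 - <<'E'
from h import *
c=cap('side'); A=cv2.resize(c['color'][110:230,270:430],None,fx=4.4,fy=4.4,interpolation=2); cv2.imwrite('pics/s2.png',A[:,:,::-1])
E
```

```text
time: 10.12
tool_pos: [448.2, -153.3, 138.5]
tcp_rot: [3.138, -0.001, 0.788]
contact_force: [0.7, -0.6, 0.5]
grip_width: 45.6
finger_force: 0.0
t 10.12 pos [ 448.2 -153.3  138.5] rpy [ 1.798e+02 -5.000e-02  4.516e+01] F [ 0.7 -0.6  0.5] w 45.6 0.0
tx 0.6 ty 0.9 tz 79.5 mm spin 0.2
```

View pics/s2.png

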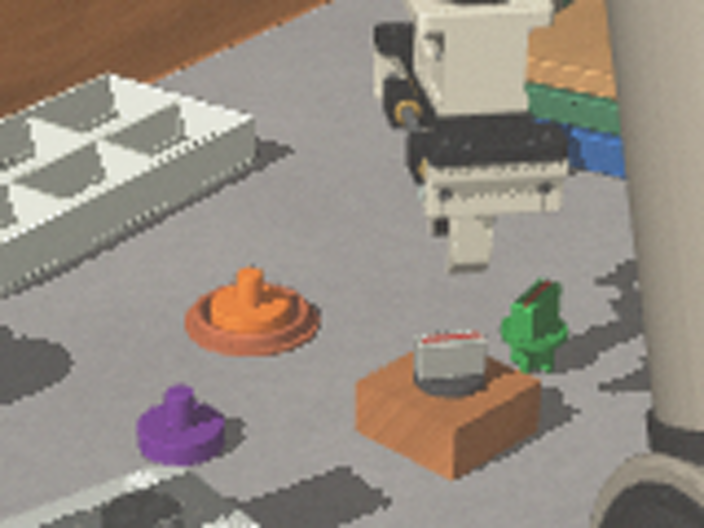

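The cap sits knob up and centred in the dish (crop 250,305). The open fingers are above the dial, and the bar lines up with the tool. Descend and grip.

```bash
python3 -c "
from h import *
c=cap('side');print(proj(c,[449.2,-153.5,124]),proj(c,[449.2,-153.5,66]))"
python3 -m creep '[{"hand":0.5,"tx":0.0,"ty":0.0,"tz":0.03,"spin":0},{"hand":0.5,"tx":0,"ty":0,"tz":0.03,"spin":0},{"hand":0.5,"tx":0,"ty":0,"tz":0.014,"spin":0},{"hand":0.5,"tx":0,"ty":0,"tz":0.003,"spin":0},{"hand":0.5,"tx":0,"ty":0,"tz":0,"spin":0}]'; python3 d.py 449.2 -153.5 59 45
```

```text
[373.37007757 166.91499302] [372.53908549 186.46557203]
time: 10.85
tool_pos: [450.1, -153.7, 60.5]
tcp_rot: [3.14, -0.0, 0.785]
contact_force: [-1.2, 0.7, 0.6]
grip_width: 45.7
finger_force: 0.0
t 10.85 pos [ 450.1 -153.7   60.5] rpy [ 1.7993e+02 -2.0000e-02  4.5000e+01] F [-1.2  0.7  0.6] w 45.7 0.0
tx -0.5 ty -0.7 tz 1.5 mm spin -0.0
```

```bash
python3 - <<'E'
from h import *
c=cap('side'); print(np.array(c['R'])[0])
o=get_obs()['tool_pos']
for s in(-1,1):
  for r in(23,43):
    print(s,r,[proj(c,[o[0]+s*r*.707+k*9.5*.707,o[1]-s*r*.707+k*9.5*.707,o[2]-14]).round(1) for k in(-1,1)])
print('bar ends',[proj(c,[449.2+k*15,-153.5+k*15,66]).round(1) for k in(-1,1)])
A=cv2.resize(c['color'][150:220,330:410],None,fx=8,fy=8,interpolation=2); cv2.imwrite('pics/s3.png',A[:,:,::-1])
E
```

```text
[-0.76943461 -0.63837193 -0.02125225]
-1 23 [array([377.3, 196.7]), array([370.2, 197.2])]
-1 43 [array([378.8, 200.6]), array([371.6, 201.1])]
1 23 [array([373.9, 188.2]), array([367. , 188.7])]
1 43 [array([372.4, 184.7]), array([365.6, 185.1])]
bar ends [array([380.4, 186. ]), array([364.6, 187. ])]
```

View pics/s3.png

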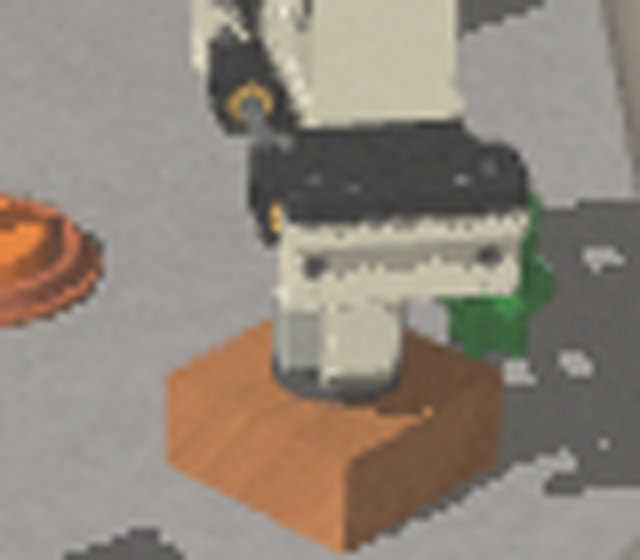

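The near finger spans u 370–380, as predicted for a centred grasp, and stands clear of the bar. Close.

```bash
python3 -m creep '[{"hand":0.5,"tx":-0.0005,"ty":-0.0005,"tz":0.001,"spin":0},{"hand":0,"tx":0,"ty":0,"tz":0,"spin":0},{"hand":0,"tx":0,"ty":0,"tz":0,"spin":0},{"hand":0,"tx":0,"ty":0,"tz":0,"spin":0},{"hand":0,"tx":0,"ty":0,"tz":0,"spin":0}]'; python3 -m creep '[{"hand":0,"tx":0,"ty":0,"tz":-0.01,"spin":0},{"hand":0,"tx":0,"ty":0,"tz":-0.03,"spin":0},{"hand":0,"tx":0,"ty":0,"tz":-0.03,"spin":0},{"hand":0,"tx":0,"ty":0,"tz":-0.03,"spin":0},{"hand":0,"tx":0,"ty":0,"tz":0,"spin":0}]'; python3 d.py 487.5 86.9 159 73.4
```

```text
time: 11.52
tool_pos: [448.9, -153.5, 58.9]
tcp_rot: [3.141, -0.0, 0.785]
contact_force: [0.1, -0.5, 0.3]
grip_width: 15.6
finger_force: 29.9
time: 12.15
tool_pos: [449.8, -153.9, 161.2]
tcp_rot: [3.137, -0.001, 0.785]
contact_force: [0.2, 0.3, -1.0]
grip_width: 15.9
finger_force: 29.9
t 12.15 pos [ 449.8 -153.9  161.2] rpy [ 1.7972e+02 -8.0000e-02  4.4970e+01] F [ 0.2  0.3 -1. ] w 15.9 29.88626718521118
tx 196.8 ty -143.7 tz 2.2 mm spin -28.4
```

The dial is held (width 15.9). The socket is uncovered, so I'll measure it now.

```bash
python3 - <<'E'
from h import *
o=get_obs()['tool_pos']
t=cap('top');s=cap('side');q=[]
for c,n,z0 in((t,'t',0),(s,'s',0)):
    u,v=proj(c,[487,87,52]).round().astype(int)
    print(n,u,v,'pred collar ext',*[f(np.array([proj(c,[487+21.5*np.cos(a),87+21.5*np.sin(a),52]) for a in np.linspace(0,6.28,60)]),0).round(1) for f in(np.min,np.max)])
    A=cv2.resize(c['color'][v-20:v+20,u-20:u+20],(390,390),interpolation=2);q.append(A)
A=cv2.resize(s['color'][130:190,340:400],(390,390),interpolation=2)  # dial in grip
print('bar/flange pred',[proj(s,[o[0],o[1],o[2]-z]).round(1) for z in(0,17,47)])
cv2.imwrite('pics/s4.png',np.hstack(q)[:,:,::-1])
hsv=cv2.cvtColor(t['color'],cv2.COLOR_RGB2HSV)
print(cv2.cvtColor(t['color'],cv2.COLOR_RGB2GRAY)[202:223,260:284])
E
```

```text
t 271 212 pred collar ext [264.7 205.5] [278.  218.7]
s 302 226 pred collar ext [292.7 221.3] [310.9 231.6]
bar/flange pred [array([373.8, 153.7]), array([373.6, 159.8]), array([373.1, 170.2])]
[[136 133 133 132 134 133 135 136 137 137 138 140 140 146 153 164 174 180
  191 204 213 216 218 223]
 [135 134 137 136 135 134 136 133 136 133 135 137 133 135 137 145 148 155
  164 175 182 185 192 205]
 [139 138 138 140 136 136 137 135 134 133 130 131 130 131 132 132 135 137
  142 148 153 153 155 173]
 [137 139 137 136 140 136 134 136 132 128 129 123 121 125 127 128 132 133
  135 137 134 135 136 144]
 [134 139 136 137 139 137 133 131 123 117 115 108 102 104 109 120 124 128
  132 132 137 134 134 136]
 [138 138 137 136 137 137 132 124 113 102  96  92  83  83  89 104 115 124
  132 133 132 136 135 134]
 [138 137 138 135 136 134 121 111 100  88  84  80  69  69  73  90 103 115
  126 135 136 136 135 134]
 [138 137 137 136 136 124 110  93  82  79  80  68  61  58  72  83  93 106
  121 129 136 136 135 134]
 [137 135 136 138 136 121 101  81  66  70  66  63  55  64  71  83  85  94
  115 128 132 132 132 13
[... 515 characters left out ...]
14 213 213 207 198 183 161 140 116  97  86  93  98  93  92 101 112
  124 131 134 135 133 135]
 [214 215 216 215 213 207 198 182 162 142 126 117 113 111 112 108 117 127
  130 132 134 137 135 136]
 [215 216 216 214 214 211 205 199 187 173 157 148 142 139 132 131 138 151
  147 148 155 158 155 145]
 [215 214 214 214 214 212 212 210 204 196 188 184 179 178 172 173 183 191
  186 181 191 194 189 173]
 [213 214 215 215 216 216 214 213 213 212 206 206 204 205 213 221 225 227
  222 215 217 220 216 206]
 [213 212 214 211 215 216 213 214 215 214 212 212 214 218 227 236 239 237
  233 231 230 230 226 220]
 [212 214 213 212 215 215 213 215 216 216 214 214 217 224 231 237 238 237
  237 235 234 231 228 227]]
```

View pics/s4.png

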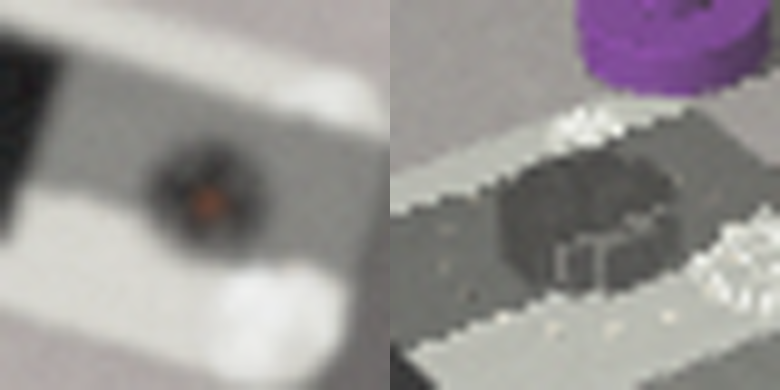

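Top crop: the grey collar is centred at (208,199) with the copper contact at (209,203), i.e. top pixel ≈ (271.9,212). In the side crop the collar centre is at u ≈ 302.

```bash
python3 - <<'E'
from h import *
t=cap('top');s=cap('side')
a,b=ray(t,271.9,211.9,52),ray(t,272.,212.4,33);print(a,b)
def err(X,z1=52): return np.r_[proj(t,[*X,52])-[271.9,211.9],proj(t,[*X,33])-[272,212.4],proj(s,[*X,52])-[302.0,226.1]]
from scipy.optimize import least_squares
r=least_squares(err,[487,87]);print(r.x,r.fun.round(2))
E
python3 -m creep '[{"hand":0,"tx":0.02,"ty":-0.014,"tz":0,"spin":0},{"hand":0,"tx":0.035,"ty":-0.026,"tz":0,"spin":0},{"hand":0,"tx":0.035,"ty":-0.026,"tz":0,"spin":0},{"hand":0,"tx":0.035,"ty":-0.026,"tz":0,"spin":0},{"hand":0,"tx":0.035,"ty":-0.026,"tz":0,"spin":0}]'; python3 -m creep '[{"hand":0,"tx":0.036,"ty":-0.026,"tz":0,"spin":0},{"hand":0,"tx":0,"ty":0,"tz":0,"spin":-9.5},{"hand":0,"tx":0,"ty":0,"tz":0,"spin":-9.5},{"hand":0,"tx":0,"ty":0,"tz":0,"spin":-9.4},{"hand":0,"tx":0,"ty":0,"tz":0.03,"spin":0}]'; python3 -m creep '[{"hand":0,"tx":0,"ty":0,"tz":0.015,"spin":0},{"hand":0,"tx":0,"ty":0,"tz":0,"spin":0}]'; python3 d.py 487 86.2 102 73.4
```

```text
[487.67938612  85.24113622  52.        ] [488.05864928  86.6986736   33.        ]
[487.63850667  85.90244703] [-0.2   0.01  0.24  0.13 -0.09 -0.09]
time: 12.98
tool_pos: [478.0, 44.6, 157.7]
tcp_rot: [-3.14, 0.002, 0.785]
contact_force: [0.8, -0.0, -2.0]
grip_width: 15.2
finger_force: 29.9
time: 13.6
tool_pos: [486.6, 87.1, 129.0]
tcp_rot: [3.139, -0.001, 1.283]
contact_force: [-0.6, -0.5, -1.3]
grip_width: 15.6
finger_force: 29.9
time: 13.85
tool_pos: [484.3, 86.9, 111.9]
tcp_rot: [-3.137, 0.002, 1.28]
contact_force: [0.2, -0.3, -0.5]
grip_width: 15.7
finger_force: 29.9
t 13.85 pos [484.3  86.9 111.9] rpy [-1.7974e+02  9.0000e-02  7.3360e+01] F [ 0.2 -0.3 -0.5] w 15.7 29.88617241382599
tx 0.1 ty 2.8 tz 9.9 mm spin -0.0
```

```bash
python3 -m creep '[{"hand":0,"tx":0,"ty":0.0015,"tz":0.005,"spin":0},{"hand":0,"tx":0,"ty":0.0015,"tz":0.004,"spin":0},{"hand":0,"tx":0,"ty":0,"tz":0,"spin":0},{"hand":0,"tx":0,"ty":0,"tz":0,"spin":0}]'; python3 d.py 487.6 86 100 73.4
```

```text
time: 14.35
tool_pos: [488.6, 86.1, 105.0]
tcp_rot: [3.141, -0.0, 1.28]
contact_force: [0.3, 0.7, -0.3]
grip_width: 15.8
finger_force: 29.9
t 14.35 pos [488.6  86.1 105. ] rpy [179.97  -0.    73.36] F [ 0.3  0.7 -0.3] w 15.8 29.886428117752075
tx -0.4 ty -1.0 tz 5.0 mm spin -0.0
```

```bash
python3 -m creep '[{"hand":0,"tx":0,"ty":-0.001,"tz":0.003,"spin":0},{"hand":0,"tx":0,"ty":0,"tz":0.002,"spin":0},{"hand":0,"tx":0,"ty":0,"tz":0,"spin":0}]'; python3 -m creep '[{"hand":0,"tx":0,"ty":0,"tz":0.001,"spin":0},{"hand":0,"tx":0,"ty":0,"tz":0.001,"spin":0},{"hand":0,"tx":0,"ty":0,"tz":0,"spin":0}]';python3 d.py 487.6 86 100 73.4
```

```text
time: 14.72
tool_pos: [487.4, 86.5, 99.6]
tcp_rot: [-3.141, 0.0, 1.281]
contact_force: [0.6, 0.3, 0.5]
grip_width: 15.7
finger_force: 29.9
time: 15.1
tool_pos: [487.7, 86.5, 98.3]
tcp_rot: [3.141, -0.0, 1.281]
contact_force: [-1.0, -0.0, 4.8]
grip_width: 15.8
finger_force: 29.9
t 15.1 pos [487.7  86.5  98.3] rpy [ 1.7996e+02 -1.0000e-02  7.3370e+01] F [-1.  -0.   4.8] w 15.8 29.888707101345062
tx -0.5 ty -0.0 tz -1.7 mm spin -0.0
```

The stem touches the collar rim at its top (z 98.3, 5 N). A small search with light pressure should find the slots.

```bash
echo A; python3 -m creep '[{"hand":0,"tx":-0.0008,"ty":0,"tz":0.0002,"spin":0},{"hand":0,"tx":0,"ty":0,"tz":0,"spin":0}]'; echo B; python3 -m creep '[{"hand":0,"tx":-0.0008,"ty":0,"tz":0,"spin":0},{"hand":0,"tx":0,"ty":0,"tz":0,"spin":0}]'; echo C;python3 -m creep '[{"hand":0,"tx":0.0008,"ty":0.0008,"tz":0,"spin":0},{"hand":0,"tx":0,"ty":0,"tz":0,"spin":0}]'; echo D;python3 -m creep '[{"hand":0,"tx":0.0008,"ty":0,"tz":0,"spin":0},{"hand":0,"tx":0,"ty":0,"tz":0,"spin":0}]'
```

```text
A
time: 15.35
tool_pos: [487.4, 85.5, 97.6]
tcp_rot: [3.141, 0.0, 1.28]
contact_force: [-0.1, -2.0, 1.4]
grip_width: 16.0
finger_force: 29.9
B
time: 15.6
tool_pos: [487.0, 84.8, 97.4]
tcp_rot: [-3.141, 0.0, 1.28]
contact_force: [-0.1, -0.3, -0.4]
grip_width: 15.4
finger_force: 29.9
C
time: 15.85
tool_pos: [487.6, 85.3, 97.3]
tcp_rot: [-3.14, 0.001, 1.281]
contact_force: [-1.8, -0.8, -0.3]
grip_width: 15.9
finger_force: 29.9
D
time: 16.1
tool_pos: [487.7, 85.8, 97.4]
tcp_rot: [-3.14, 0.001, 1.281]
contact_force: [-2.3, -4.9, -0.8]
grip_width: 15.9
finger_force: 29.9
```

At B the force vanished and z dropped: it is meshing. At D a side wall is felt, so I'll go back and descend.

```bash
python3 -m creep '[{"hand":0,"tx":-0.0014,"ty":-0.0006,"tz":0.001,"spin":0},{"hand":0,"tx":0,"ty":0,"tz":0.001,"spin":0},{"hand":0,"tx":0,"ty":0,"tz":0,"spin":0}]';python3 -m creep '[{"hand":0,"tx":0,"ty":0,"tz":0.001,"spin":0},{"hand":0,"tx":0,"ty":0,"tz":0.001,"spin":0},{"hand":0,"tx":0,"ty":0,"tz":0,"spin":0}]'
```

```text
time: 16.48
tool_pos: [487.6, 84.9, 95.7]
tcp_rot: [3.141, 0.0, 1.28]
contact_force: [-0.7, -3.7, 2.0]
grip_width: 16.0
finger_force: 29.9
time: 16.85
tool_pos: [487.5, 84.8, 93.6]
tcp_rot: [3.141, 0.0, 1.28]
contact_force: [-0.7, -4.5, 1.5]
grip_width: 15.9
finger_force: 29.9
```

```bash
python3 -m creep '[{"hand":0,"tx":-0.0008,"ty":0,"tz":0.001,"spin":0},{"hand":0,"tx":0,"ty":0,"tz":0.002,"spin":0},{"hand":0,"tx":0,"ty":0,"tz":0.002,"spin":0},{"hand":0,"tx":0,"ty":0,"tz":0,"spin":0}]';python3 -m creep '[{"hand":0,"tx":0,"ty":0,"tz":0.002,"spin":0},{"hand":0,"tx":0,"ty":0,"tz":0.002,"spin":0},{"hand":0,"tx":0,"ty":0,"tz":0,"spin":0}]'
```

```text
time: 17.35
tool_pos: [487.4, 84.5, 88.3]
tcp_rot: [3.141, -0.0, 1.28]
contact_force: [2.5, -0.9, -3.6]
grip_width: 15.8
finger_force: 29.9
time: 17.73
tool_pos: [487.4, 84.4, 84.5]
tcp_rot: [3.141, -0.0, 1.28]
contact_force: [4.0, 0.1, -2.7]
grip_width: 16.0
finger_force: 29.9
```

```bash
python3 -m creep '[{"hand":0,"tx":0,"ty":0.0006,"tz":0.002,"spin":0},{"hand":0,"tx":0,"ty":0,"tz":0.002,"spin":0},{"hand":0,"tx":0,"ty":0,"tz":0.001,"spin":0},{"hand":0,"tx":0,"ty":0,"tz":0,"spin":0}]';python3 -m creep '[{"hand":0,"tx":0,"ty":0,"tz":0.002,"spin":0},{"hand":0,"tx":0,"ty":0,"tz":0.002,"spin":0},{"hand":0,"tx":0,"ty":0,"tz":0,"spin":0}]'
```

```text
time: 18.23
tool_pos: [487.5, 84.1, 79.5]
tcp_rot: [-3.141, 0.0, 1.281]
contact_force: [0.3, -0.8, 1.3]
grip_width: 15.7
finger_force: 29.9
time: 18.6
tool_pos: [487.5, 84.1, 75.7]
tcp_rot: [-3.141, 0.0, 1.281]
contact_force: [-0.4, -0.4, 5.8]
grip_width: 16.0
finger_force: 29.9
```

```bash
python3 -m creep '[{"hand":0,"tx":0,"ty":0,"tz":0.001,"spin":0},{"hand":0,"tx":0,"ty":0,"tz":0,"spin":0}]';python3 -m creep '[{"hand":0,"tx":0,"ty":0,"tz":0.001,"spin":0},{"hand":0,"tx":0,"ty":0,"tz":0,"spin":0}]';python3 -m creep '[{"hand":0,"tx":0,"ty":0,"tz":0.0005,"spin":0},{"hand":0,"tx":0,"ty":0,"tz":0,"spin":0}]'
```

```text
time: 18.85
tool_pos: [487.6, 84.2, 74.9]
tcp_rot: [-3.142, 0.0, 1.281]
contact_force: [-1.9, -0.4, 7.6]
grip_width: 15.8
finger_force: 29.9
time: 19.1
tool_pos: [487.5, 84.1, 74.9]
tcp_rot: [3.141, 0.0, 1.281]
contact_force: [-4.4, -1.1, 16.4]
grip_width: 15.5
finger_force: 29.9
time: 19.35
tool_pos: [487.5, 84.1, 74.9]
tcp_rot: [3.141, -0.0, 1.281]
contact_force: [-6.7, -0.8, 21.5]
grip_width: 15.7
finger_force: 29.9
```

Hard stop at z 74.9 with the force rising to 21 N: the flange is on the collar. One last look.

```bash
python3 - <<'E'
from h import *
c=cap('side'); A=cv2.resize(c['color'][130:270,210:400],None,fx=4.2,fy=4.2,interpolation=2); cv2.imwrite('pics/f.png',A[:,:,::-1])
E
python3 d.py 487.5 84.1 74.9 73.4
```

```text
t 19.4 pos [487.5  84.1  74.9] rpy [179.96  -0.    73.38] F [-6.5 -1.3 21.8] w 15.4 29.896727800369263
tx -0.0 ty -0.0 tz -0.0 mm spin -0.0
```

View pics/f.png

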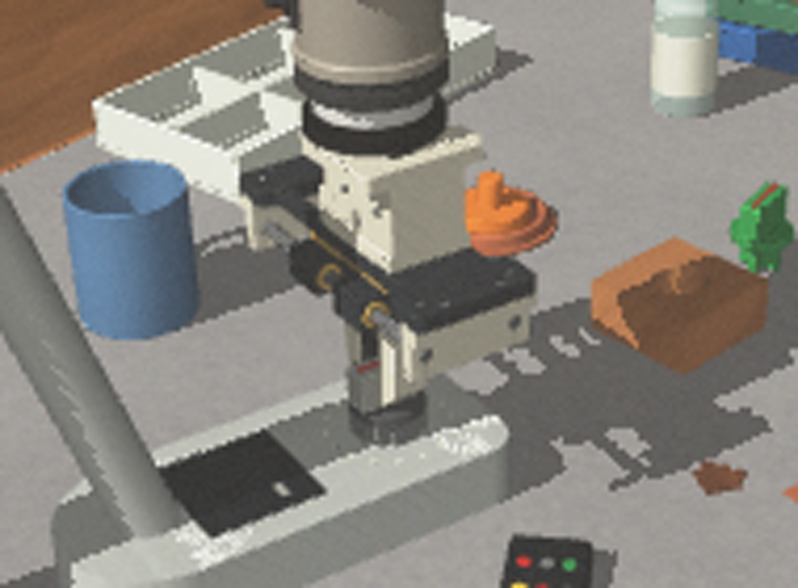

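The flange sits flat on the collar at crop (388,415), the bar is held, and the cap stands in the dish at (505,215). Hand in.

```bash
python3 -c "
from plant import close_job; print(close_job())"
```

```text
the job is handed in; nothing more can be done
None
```

I handed the job in at 19.4 s. The last picture showed the cap knob up in the dish and the dial's flange seated on the socket collar, still gripped and pressed down with about 21 N; no verdict came back, and I did not check that the lamp was lit.

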